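Build up a gearbox mount in the assembly nest

ROBOT

A 6-joint arm with a two-finger parallel gripper is mounted at the origin on the work surface. World frame = base frame: x ahead of the robot, y to its left, z up, the work surface at z = 0. Lengths are in mm, angles in rad, forces in N, time in s.
With the tool pointing down it reaches from about 350 to 775 mm from the base axis. Payload 7.3 kg.
Tool frame: the origin (TCP) lies on the centre line of the jaws, within the pads' length; the fingertips stand 17 mm ahead of it and the grasp point (between the pads) lies 2 mm behind it; x points along the fingers, y is the direction in which the jaws open and shut, and the axes are right-handed (so a half turn about x gives the same grasp; the last joint's range is limited). The gripper opens to 92 mm and grips with 3 to 60 N. Pads are 19 mm wide; open, the fingers measure 130 mm over their backs; the gripper's body (75 mm by 190 mm) begins 47 mm behind the grasp point.
Start: joints at [-1.32, 0.342, 1.524, -0, 1.275, -0.146], TCP at [202.919, -484.218, 243.741] pointing down, gripper open.
Joint ranges: [-2.53, 2.53], [-0.77, 2.02], [0.04, 2.7], [-1, 4.14], [0.28, 2.66], [-3.11, 3.11]. Speed limits (rad/s): [2.57, 2.57, 3.14, 3.14, 3.14, 3.14].

INTERFACE

Orientations are given as a unit quaternion [w, x, y, z].
In Python, from station import movep, servo_line, move_j, move_gripper, hold, ik, capture, MotionError, job_done, silhouettes, tip_of, get_time, get_joint_positions, get_dq, get_joint_torque, get_position, get_tcp_rot, get_force, get_torque, get_gripper_width gives the robot as it stands. Calls block until the motion is done:
- movep(position, orientation): joint-space move of the TCP to a pose.
- servo_line(position, speed=150, rotation=None, guard=None): straight line of the TCP; rotation=None keeps the orientation; speed is the mean speed in mm/s. With guard (N) it stops when the force on the tool has changed by that much, and returns True; else False.
- move_j(angles): joint-space move.
- move_gripper(opening): opening from 0.0 (shut) to 1.0 (fully open); the grip force is fixed at half the most; returns when the fingers have stopped.
- hold(seconds).
- ik(position, orientation): joint angles nearest the present ones, or None.
- capture(name): name is "scene" or "top" or "wrist"; returns a dict with "frame" (480x640x3 uint8, red, green, blue), "intrinsics" (3x3 intrinsics, pixels), "world_from_camera" (4x4, takes a point from camera to world coordinates). Camera axes: x right, y down, z forward; pixel columns grow to the right and rows downward; lengths in mm; the calibration is good to about 2 mm. A picture is of the moment at which its call begins. There is no depth.
A pose or a line that the arm cannot do raises MotionError and nothing moves.
- job_done(): hands the job in, once; it reports no verdict.
Trained networks look in a picture, given as the dict that the camera call returned (one of the last four; its "shot" number tells which), for a name from the list of things; names that differ only in an ending like _2 or _b are one class to them, and where a whole thing is asked for, a point or a joint stands for the part that bears it (a point fixed in the world has none). Each returns a list of dicts, best first, with "confidence" (0 to 1); they miss things now and then, are a little off and sometimes report something else, mostly with a low value. They report only what shows in the picture. A call takes as long as a camera call. They do not tell look-alikes from the thing itself.
- silhouettes(name, picture): "pixels" (480x640 bool, what is visible of it) and "box" ([left, top, right, bottom] in pixels, round what is visible of it).
- tip_of(name, picture): "location" ([column, row] in pixels: a listed point, or the origin of a listed thing).
Readings, each from a call of its own:
- get_time(): time.
- get_joint_positions(): joint angles.
- get_dq(): joint speeds.
- get_joint_torque(): joint torques, N m.
- get_position(): TCP position.
- get_tcp_rot(): TCP orientation.
- get_force(): force on the tool from outside, world axes, zero at the start.
- get_torque(): the same for the moment, N m.
- get_gripper_width(): opening from 0.0 (shut) to 1.0 (fully open).
Only numpy, scipy, OpenCV 4.12 (cv2) and the standard library are available. Lean on these libraries where they do the work, as an engineer would, in place of code of your own. Each camera call takes 0.05 s, during which the arm holds its last target.

TASK

Build up the gearbox mount in the steel assembly nest on the garage bench: first the thick aluminium body from its wooden cradle, then the open spacer frame on it, then the cover plate with its round boss up, each the same way up as it lies now, square in the pocket, fully home and let go before the next. Lower them in gently, do not drop them; the wooden cradle and the nest only let fingers in on different sides of the body, so set the body down on the bench and take it again the other way. Leave the can, tin, bottle and wrench where they are.

Things in the scene. Friction and masses are not known exactly. Their poses are not given: they have to be found in the camera images.
- pocket (a point): Centre of the nest's pocket floor, 12 mm above the bench; x along the pocket's length, z up. Pocket 68 mm (x) by 54 mm (y), walls 48 mm high above its floor with a 4 mm 45-degree lead-in at the top inner edges. Each short end (+x, -x) is open in its middle, 36 mm wide, down to the floor: a part is lowered in with one finger at each short end, in these openings.
- nest: Steel assembly nest on a grey base plate 124 (x) x 96 (y) x 12 mm, screwed to the bench; origin under the pocket's centre, on the bench, axes as the pocket's. The two long walls (10 mm thick, 83 mm long) have no openings; the short ends have 8 mm thick corner returns. The base's top is level with the pocket floor. It stands left or right, the cradle on the other side.
- cradle: Wooden cradle screwed to the bench, 86 mm (x) by 58 mm (y); origin at the centre of its underside, z up. Its floor is 4 mm thick; two end walls (at +x and -x, 9 mm thick, inner faces 68 mm apart) rise to 38 mm above the bench; along the two long sides only a sill up to 8 mm above the bench. What lies in it can be gripped only across y.
- mount_body: Body of the gearbox mount, a plain aluminium block 64 mm (x) by 50 mm (y) by 26 mm high (z), with a dark bore drawn on its top, about 0.2 kg. Origin at the centre of its underside, z up. Starts in the cradle, its length along the cradle's length. Half a turn about z makes no difference.
- spacer: Spacer: dark steel rectangular frame 64 mm (x) by 50 mm (y) by 14 mm thick (z), with a rectangular window 36 x 24 mm in the middle, about 0.15 kg. Origin at the centre of its underside, z up. Lies flat on the bench. Half a turn about z makes no difference.
- cover: Cover: steel plate 64 mm (x) by 50 mm (y) by 10 mm thick (z), with a round boss 34 mm in diameter and 12 mm high on the middle of its top, about 0.2 kg. Origin at the centre of the plate's underside, z up. Lies flat on the bench with the boss up. Half a turn about z makes no difference.
- spray_can: Bystander: white spray can, 60 mm in diameter, 160 mm tall; origin at the centre of its underside. Leave alone.
- grease_tin: Bystander: grey tin with a steel lid, 64 mm in diameter, 75 mm tall; origin at the centre of its underside. Leave alone.
- cleaner_bottle: Bystander: white cleaner bottle, 66 mm in diameter, 200 mm tall; origin at the centre of its underside. Leave alone.
- wrench: Bystander: steel wrench 190 mm long lying flat on the bench along its x axis, under 50 mm wide; origin about its middle. Leave alone.
There are look-alikes about, which are no part of the job. Leave any blue, orange or purple look-alike of the cradle alone.

How it is judged (in metres and radians):
On the way, in this order (a step that is already met when the one before it is completed fails the run):
1. body set down flat on the bench, clear of cradle and nest, and let go (height (world z) of mount_body below 0.003 m and angle between mount_body's own z axis and vertical below 0.06 rad and horizontal distance between mount_body and cradle above 0.045 m and linear speed of mount_body below 0.02 m/s and contact force between the fingers and mount_body below 0.1 N), for 0.1 s.
2. body on the pocket floor, square and fully home in the pocket, and let go (horizontal distance between mount_body and pocket below 0.004 m and z of mount_body in the frame of pocket between -0.0025 and 0.0025 m and angle between the x axis of mount_body and the x axis of pocket, either way round below 0.07 rad and angle between mount_body's own z axis and vertical below 0.06 rad and contact force between the fingers and mount_body below 0.1 N), for 0.2 s.
3. spacer on the body, square and fully home in the pocket, and let go (horizontal distance between spacer and pocket below 0.004 m and z of spacer in the frame of pocket between 0.0235 and 0.0285 m and angle between the x axis of spacer and the x axis of pocket, either way round below 0.07 rad and angle between spacer's own z axis and vertical below 0.06 rad and contact force between the fingers and spacer below 0.1 N), for 0.2 s.
4. cover on the spacer, boss up, square and fully home in the pocket, and let go (horizontal distance between cover and pocket below 0.004 m and z of cover in the frame of pocket between 0.0375 and 0.0425 m and angle between the x axis of cover and the x axis of pocket, either way round below 0.07 rad and angle between cover's own z axis and vertical below 0.06 rad and contact force between the fingers and cover below 0.1 N), for 0.2 s.
At the end, for the whole second after the job is handed in: Body, spacer and cover stacked in that order in the pocket, right way up: each within 4 mm of the pocket's centre, undersides 0, 26 and 40 mm (+-2.5) above its floor, within 0.07 rad of the pocket's length (either way round), tilt under 0.06 rad, released and at rest (all of step 2 and all of step 3 and all of step 4 and linear speed of each of mount_body, spacer, cover below 0.02 m/s); the robot touches nothing.
It fails at once if a bystander (can, tin, bottle or wrench) pushed more than 30 mm from its place (distance of any of spray_can, grease_tin, cleaner_bottle, wrench from where it was at the start of the episode above 0.03 m).
It fails at once if a can, tin or bottle tipped over (angle between any of spray_can, grease_tin, cleaner_bottle's own z axis and vertical above 0.5 rad).
It fails at once if a part dropped into the nest (moving faster than 0.4 m/s inside the pocket) ((horizontal distance between mount_body and pocket below 0.012 m and z of mount_body in the frame of pocket below 0.046 m and linear speed of mount_body above 0.4 m/s) or (horizontal distance between spacer and pocket below 0.012 m and z of spacer in the frame of pocket below 0.046 m and linear speed of spacer above 0.4 m/s) or (horizontal distance between cover and pocket below 0.012 m and z of cover in the frame of pocket below 0.046 m and linear speed of cover above 0.4 m/s)).
It also fails if it takes over 72 s, if anything falls off the work surface, if the arm or the gripper's body presses on something with over 40 N, if the wrist force passes 120 N, or if a joint passes its speed limit or range.

## Working session

There is one attempt and no reset: what is moved stays moved. The work goes in short steps, each a Python script; the robot and the scene stay as the last script left them, time stands still between calls to the robot, and variables do not carry over. Pictures are saved under pics/ and viewed, and the job is handed in when it is done.

```bash
ls; mkdir -p pics
python3 - <<'E'
from station import *
import cv2,numpy as np
for n in ["scene","top","wrist"]:
    c=capture(n); cv2.imwrite(f"pics/{n}0.png",c["frame"][:,:,::-1]); print(n,c["intrinsics"].tolist(),np.round(c["world_from_camera"],3).tolist())
print(get_time(),get_tcp_rot())
E
```

```text
pics
scene [[456.9493497049051, 0.0, 312.9744525346945], [0.0, 456.9493497049051, 237.32544755208298], [0.0, 0.0, 1.0]] [[0.792, 0.436, -0.428, 940.766], [0.61, -0.586, 0.533, -526.416], [-0.019, -0.683, -0.73, 749.055], [0.0, 0.0, 0.0, 1.0]]
top [[434.79380786882376, 0.0, 318.6680578964887], [0.0, 434.79380786882376, 231.60000768808703], [0.0, 0.0, 1.0]] [[-0.021, -0.996, 0.085, 437.88], [-1.0, 0.019, -0.018, -8.406], [0.016, -0.085, -0.996, 1075.027], [0.0, 0.0, 0.0, 1.0]]
wrist [[414.4607696520927, 0.0, 329.12606926583965], [0.0, 414.4607696520927, 240.1247689784358], [0.0, 0.0, 1.0]] [[0.387, -0.879, -0.28, 280.006], [-0.922, -0.369, -0.115, -453.291], [-0.002, 0.303, -0.953, 385.224], [0.0, 0.0, 0.0, 1.0]]
0.15 [-0.13895748 -0.69321764 -0.13977043  0.69325634]
```

View pics/scene0.png

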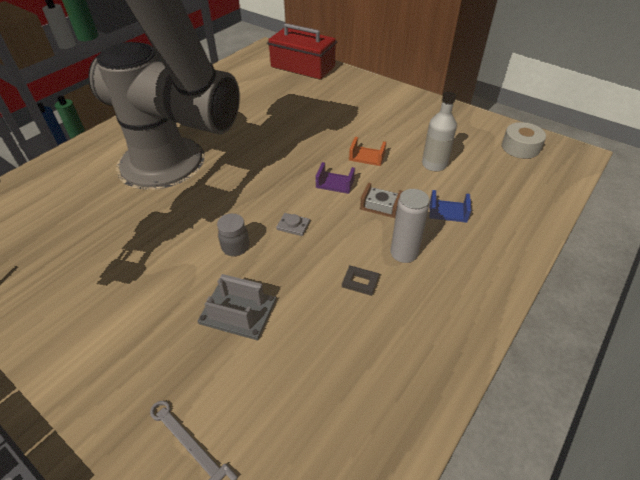

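View pics/top0.png

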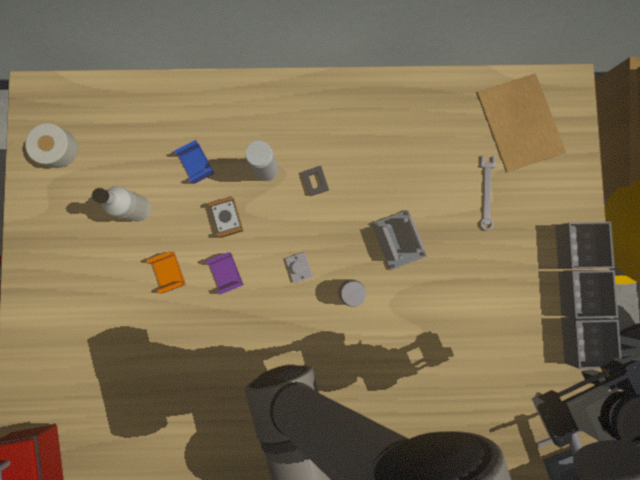

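View pics/wrist0.png

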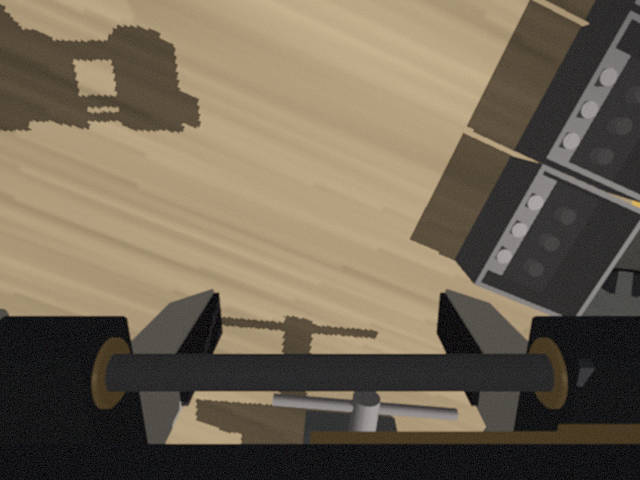

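```bash
cat > h.py <<'E'
from station import *
import cv2,numpy as np
def proj(c,P):
    M=np.linalg.inv(np.array(c["world_from_camera"]));P=np.atleast_2d(P).astype(float)
    q=P@M[:3,:3].T+M[:3,3]; q=q@np.array(c["intrinsics"]).T
    return q[:,:2]/q[:,2:]
def ray(c,uv,z=0):
    W=np.array(c["world_from_camera"]);d=W[:3,:3]@np.linalg.inv(np.array(c["intrinsics"]))@np.array([uv[0],uv[1],1.])
    o=W[:3,3];return o+d*(z-o[2])/d[2]
E
python3 - <<'E'
from h import *
c=capture("top")
for n,z in [("mount_body",30),("cradle",8),("spacer",14),("cover",10),("nest",12),("spray_can",160),("grease_tin",75),("cleaner_bottle",200),("wrench",5)]:
    for s in silhouettes(n,c):
        if s["confidence"]<.3: continue
        ys,xs=np.nonzero(s["pixels"]); 
        r=cv2.minAreaRect(np.c_[xs,ys].astype(np.float32))
        pts=[ray(c,p,z)[:2] for p in cv2.boxPoints(r)]
        cen=np.mean(pts,0); e=pts[1]-pts[0]; f=pts[2]-pts[1]
        if np.linalg.norm(f)>np.linalg.norm(e): e,f=f,e
        print(n,round(s["confidence"],2),s["box"],"c",cen.round(1),"L",np.linalg.norm(e).round(1),np.linalg.norm(f).round(1),"ang",round(np.degrees(np.arctan2(e[1],e[0]))%180,1))
for n in ["pocket","mount_body","nest","spray_can","grease_tin"]:
    for t in tip_of(n,c)[:3]: print(n,t,ray(c,t["location"],12 if n=="pocket" else 0)[:2].round(1))
# upscaled crop
f=c["frame"][120:320,140:460]; cv2.imwrite("pics/crop1.png",cv2.resize(f,None,fx=2.5,fy=2.5,interpolation=cv2.INTER_CUBIC)[:,:,::-1])
E
```

```text
mount_body 0.76 [212.6, 199.6, 241.2, 230.1] c [568.2 197.2] L 65.5 52.7 ang 15.9
cradle 0.87 [146.4, 253.2, 184.5, 295.7] c [438.1 345.1] L 91.2 69.5 ang 19.7
cradle 0.8 [204.1, 254.7, 246.0, 294.0] c [433.9 202.8] L 90.3 66.0 ang 19.7
cradle 0.57 [175.2, 140.0, 214.5, 186.7] c [709.9 278.8] L 102.4 67.5 ang 25.9
spacer 0.89 [304.8, 166.8, 330.1, 196.6] c [655.7 -20.5] L 68.1 53.4 ang 17.0
cover 0.65 [286.8, 252.0, 309.6, 279.6] c [444.  23.] L 64.0 51.7 ang 17.4
nest 0.84 [373.8, 211.1, 426.4, 269.3] c [ 506.2 -223.9] L 127.4 101.6 ang 18.9
spray_can 0.75 [244.1, 141.2, 277.8, 184.7] c [672.   94.2] L 90.6 57.5 ang 25.4
spray_can 0.31 [305.3, 170.2, 327.8, 194.6] c [626.  -18.7] L 55.8 41.4 ang 18.0
grease_tin 0.89 [340.5, 280.4, 365.5, 306.0] c [383.5 -98.9] L 61.9 60.5 ang 25.2
cleaner_bottle 0.79 [91.7, 184.4, 149.3, 221.7] c [581.2 374.1] L 124.1 61.2 ang 70.4
wrench 0.92 [480.9, 156.4, 495.6, 230.3] c [ 619.6 -452.6] L 185.1 35.7 ang 176.1
pocket {'location': [401.1, 240.5], 'confidence': 0.71} [ 502.6 -229.5]
mount_body {'location': [229.3, 215.8], 'confidence': 0.7} [573.2 193.3]
nest {'location': [397.0, 239.9], 'confidence': 0.85} [ 505.  -221.9]
spray_can {'location': [268.0, 169.1], 'confidence': 0.89} [689.3  96.1]
grease_tin {'location': [141.8, 208.1], 'confidence': 0.74} [596.5 409.2]
grease_tin {'location': [351.6, 293.6], 'confidence': 0.68} [ 375.2 -105.3]
```

View pics/crop1.png

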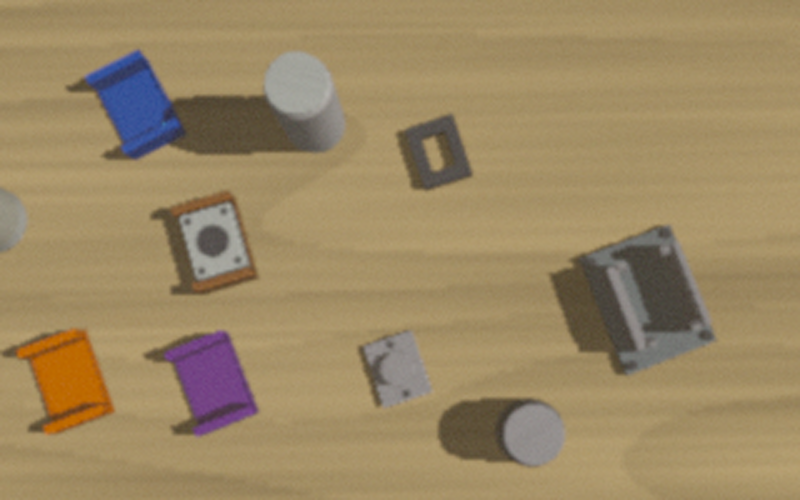

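```bash
cat >> h.py <<'E'
from scipy.spatial.transform import Rotation as Ro
from scipy.optimize import minimize
def rot(a):
    c,s=np.cos(a),np.sin(a)
    q=Ro.from_matrix(np.array([[0,c,s],[0,s,-c],[-1,0,0]])).as_quat()
    return [q[3],q[0],q[1],q[2]]
def box(x,y,th,L,W,z0,z1):
    c,s=np.cos(th),np.sin(th)
    return np.array([[x+c*u-s*v,y+s*u+c*v,z] for z in(z0,z1) for u in(-L/2,L/2) for v in(-W/2,W/2)])
def hullmask(c,P,k=4):
    m=np.zeros((480*k,640*k),np.uint8);h=cv2.convexHull(((proj(c,P)+.5)*k).astype(np.float32))
    cv2.fillConvexPoly(m,np.round(h).astype(np.int32),1);return m>0
def fitbox(c,mask,p0,L,W,z0,z1):
    k=2;M=cv2.resize(mask.astype(np.uint8),None,fx=k,fy=k,interpolation=cv2.INTER_NEAREST)>0
    def f(p):
        m=hullmask(c,box(p[0],p[1],p[2]/50,L,W,z0,z1),k);return -(m&M).sum()/(m|M).sum()
    best=None;p=np.array([p0[0],p0[1],p0[2]*50])
    for d in(8,3,1.5):
        sim=np.vstack([p]+[p+np.eye(3)[i]*d for i in range(3)])
        r=minimize(f,p,method="Nelder-Mead",options=dict(initial_simplex=sim,xatol=.05,fatol=1e-5));p=r.x
    return p[0],p[1],p[2]/50,-r.fun
E
python3 - <<'E'
from h import *
q=get_tcp_rot();R=Ro.from_quat([q[1],q[2],q[3],q[0]]).as_matrix();print(R.round(3),np.degrees(np.arctan2(R[1,1],R[0,1])))
a=np.radians(18)
for p in [(504,-226),(545,-85),(656,-20),(568,196),(444,23)]:
    for da in(0,-90,90,180): 
        j=ik([p[0],p[1],200],rot(a+np.radians(da))); print(p,da,None if j is None else np.round(j,2))
E
```

```text
[[ 0.     0.386 -0.922]
 [-0.    -0.922 -0.386]
 [-1.     0.     0.   ]] -67.26722413802405
(504, -226) 0 [-0.56  0.43  1.52 -0.    1.2  -0.87]
(504, -226) -90 [-0.56  0.43  1.52 -0.    1.2   0.7 ]
(504, -226) 90 [-0.56  0.43  1.52 -0.    1.2  -2.45]
(504, -226) 180 [-0.56  0.43  1.52 -0.    1.2   2.27]
(545, -85) 0 [-0.29  0.43  1.52 -0.    1.2  -0.61]
(545, -85) -90 [-0.29  0.43  1.52 -0.    1.2   0.96]
(545, -85) 90 [-0.29  0.43  1.52 -0.    1.2  -2.18]
(545, -85) 180 [-0.29  0.43  1.52 -0.    1.2   2.53]
(656, -20) 0 [-0.15  0.62  1.19 -0.    1.33 -0.46]
(656, -20) -90 [-0.15  0.62  1.19 -0.    1.33  1.11]
(656, -20) 90 [-0.15  0.62  1.19 -0.    1.33 -2.03]
(656, -20) 180 [-0.15  0.62  1.19 -0.    1.33  2.68]
(568, 196) 0 [ 0.2   0.52  1.37 -0.    1.25 -0.11]
(568, 196) -90 [ 0.2   0.52  1.37 -0.    1.25  1.46]
(568, 196) 90 [ 0.2   0.52  1.37 -0.    1.25 -1.68]
(568, 196) 180 [ 0.2   0.52  1.37 -0.    1.25  3.03]
(444, 23) 0 [-0.12  0.24  1.8  -0.    1.1  -0.44]
(444, 23) -90 [-0.12  0.24  1.8  -0.    1.1   1.14]
(444, 23) 90 [-0.12  0.24  1.8  -0.    1.1  -2.01]
(444, 23) 180 [-0.12  0.24  1.8  -0.    1.1   2.71]
```

Run:
```python
from h import *
a=np.radians(18)
movep([504,-226,260],rot(a)); c=capture("wrist")
cv2.imwrite("pics/nest1.png",c["frame"][:,:,::-1])
import pickle;pickle.dump(c,open("nest1.pkl","wb"))
for s in silhouettes("nest",c): print(s["confidence"],s["box"])
for t in tip_of("pocket",c): print(t,ray(c,t["location"],12))
for t in tip_of("nest",c): print(t,ray(c,t["location"],0))
print(get_time(),get_position())
```

```text
0.68 [259.9, 140.7, 396.6, 254.7]
{'location': [329.8, 195.6], 'confidence': 0.97} [ 504.28099359 -224.59608089   12.        ]
{'location': [331.6, 193.9], 'confidence': 0.73} [ 506.21658234 -224.75315649    0.        ]
2.575 [ 503.56793908 -226.92656874  259.99113725]
```

View pics/nest1.png

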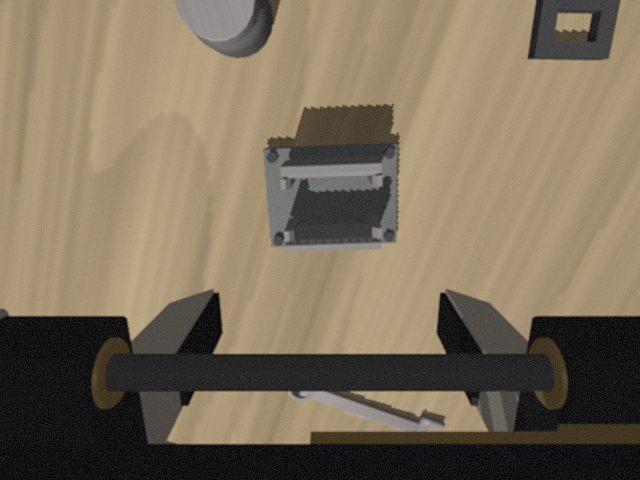

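```bash
cat > nestfit.py <<'E'
from h import *
import pickle
def lines(x,y,th):
    out=[]
    b=box(x,y,th,124,96,0,12); out+=[(b[4],b[5]),(b[5],b[7]),(b[7],b[6]),(b[6],b[4])]
    def rel(u,v,z): return np.array([x+np.cos(th)*u-np.sin(th)*v,y+np.sin(th)*u+np.cos(th)*v,z])
    for sgn in(1,-1):
        q=[rel(-41.5,sgn*37,60),rel(41.5,sgn*37,60),rel(41.5,sgn*31,60),rel(-41.5,sgn*31,60)]
        out+=[(q[i],q[(i+1)%4]) for i in range(4)]
    return out
def draw(c,p,fn,x0,y0,w,h,k):
    f=cv2.resize(c["frame"][y0:y0+h,x0:x0+w],None,fx=k,fy=k,interpolation=cv2.INTER_CUBIC)[:,:,::-1].copy()
    for A,B in lines(*p):
        u=((proj(c,[A,B])-[x0,y0]+.5)*k).astype(int); cv2.line(f,tuple(map(int,u[0])),tuple(map(int,u[1])),(0,0,255),1)
    cv2.imwrite(fn,f)
if __name__=="__main__":
    c=pickle.load(open("nest1.pkl","rb"))
    draw(c,(504.3,-224.6,np.radians(18)),"pics/nf1.png",245,90,170,170,3.5)
    for uv in [(265,149),(397,146),(397,241),(272,246)]: print(ray(c,uv,12))
E
python3 nestfit.py
```

```text
[ 433.94948759 -201.44555835   12.        ]
[ 548.91940218 -161.49105283   12.        ]
[ 581.47266279 -247.5108139    12.        ]
[ 465.33228042 -290.45257008   12.        ]
```

View pics/nf1.png

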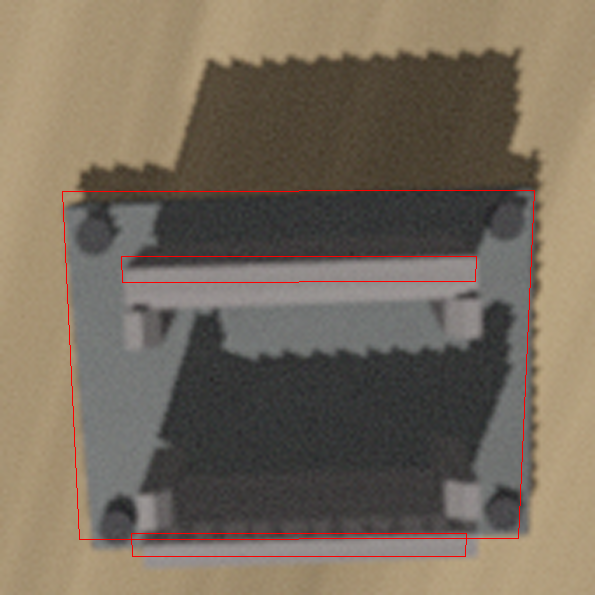

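```bash
cat >> h.py <<'E'
from scipy.ndimage import map_coordinates
def fitlines(c,linefn,p0,span=(8,8,.08)):
    g=cv2.GaussianBlur(c["frame"],(0,0),1.0).astype(np.float32)
    gx=cv2.Sobel(g,cv2.CV_32F,1,0);gy=cv2.Sobel(g,cv2.CV_32F,0,1)
    def f(p):
        s=0;n=0
        for A,B in linefn(*p):
            u=proj(c,[A,B]);d=u[1]-u[0];l=np.hypot(*d)
            if l<3: continue
            nn=np.array([-d[1],d[0]])/l
            t=np.linspace(.03,.97,int(l)+2)[:,None];q=u[0]+t*d
            e=0
            for ch in range(3):
                e=np.maximum(e,abs(map_coordinates(gx[:,:,ch],[q[:,1],q[:,0]],order=1)*nn[0]+map_coordinates(gy[:,:,ch],[q[:,1],q[:,0]],order=1)*nn[1]))
            s+=np.minimum(e,120).sum();n+=len(t)
        return -s/n
    from scipy.optimize import differential_evolution,minimize
    r=differential_evolution(f,[(p-s,p+s) for p,s in zip(p0,span)],popsize=20,maxiter=40,seed=1,polish=False)
    r=minimize(f,r.x,method="Nelder-Mead",options=dict(xatol=1e-3))
    return r.x,-r.fun
E
cat > t.py <<'E'
from nestfit import *
c=pickle.load(open("nest1.pkl","rb"))
p,s=fitlines(c,lines,(506,-225,np.radians(19))); print(p,np.degrees(p[2]),s)
draw(c,p,"pics/nf2.png",245,90,170,170,3.5)
E
sed -i 's/sgn\*31/sgn*27/' nestfit.py   # full wall 10 thick? lead-in included
python3 t.py; sed -i 's/sgn\*27/sgn*31/' nestfit.py; python3 t.py
```

```text
[ 5.06781775e+02 -2.25306075e+02  3.47173500e-01] 19.891576280707017 84.30157337477095
[ 5.06660201e+02 -2.24979044e+02  3.45074434e-01] 19.771308697236698 88.56954966297194
```

View pics/nf2.png

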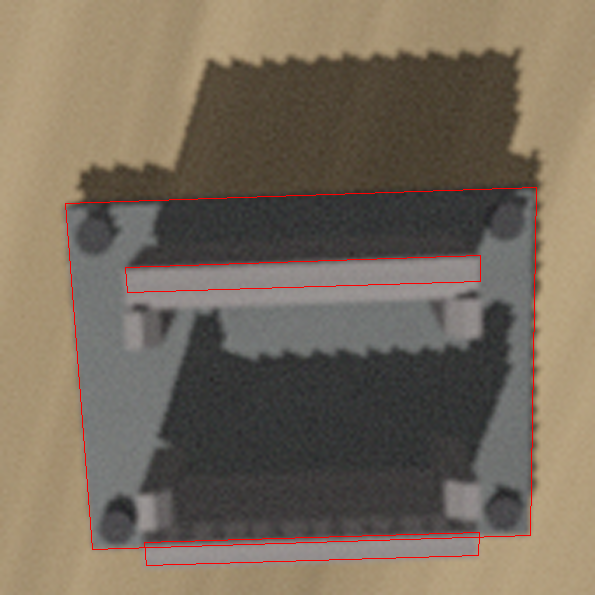

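```bash
cat > t2.py <<'E'
from h import *
import pickle
a=np.radians(16.5)-np.pi/2
movep([568,196,240],rot(a)); hold(.1); c=capture("wrist")
pickle.dump(c,open("body1.pkl","wb"))
p0=(568,196,np.radians(16))
for s in silhouettes("mount_body",c)[:1]: print(s["confidence"],s["box"],fitbox(c,s["pixels"],p0,64,50,4,30))
def L(x,y,th):
    b=box(x,y,th,64,50,4,30); return [(b[4],b[5]),(b[5],b[7]),(b[7],b[6]),(b[6],b[4])]
p,s=fitlines(c,L,p0,(10,10,.1)); print(p,np.degrees(p[2]),s,get_time(),get_position())
f=c["frame"][:,:,::-1].copy()
for A,B in L(*p):
    u=(proj(c,[A,B])+.5).astype(int); cv2.line(f,tuple(map(int,u[0])),tuple(map(int,u[1])),(0,0,255),1)
cv2.imwrite("pics/body1.png",f)
E
python3 t2.py
```

```text
0.78 [301.0, 169.4, 355.6, 244.6] (np.float64(567.549724625608), np.float64(197.71230680959428), np.float64(0.26368675989798457), np.float64(0.9371860714487273))
[5.69278263e+02 1.97916927e+02 2.77564395e-01] 15.903268368330174 120.0 4.8083 [568.14607949 195.52676575 240.02408741]
```

View pics/body1.png

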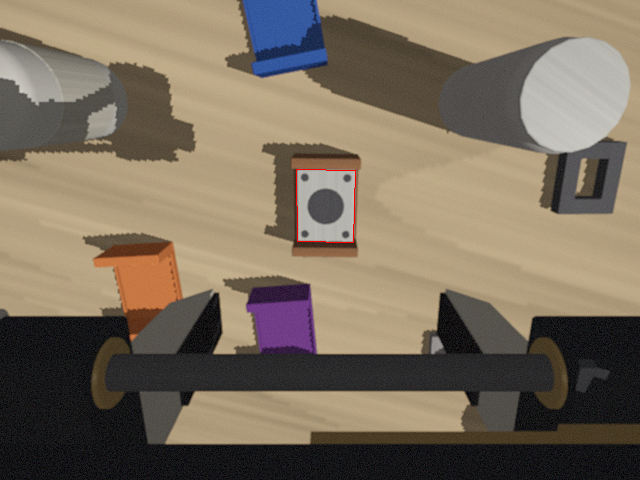

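```bash
cat > t3.py <<'E'
from h import *
import pickle
th=np.radians(15.9); a=th-np.pi/2
x,y=569.3,197.9
servo_line([x,y,60],200,rot(a)); servo_line([x,y,28],60,guard=8)
print(get_position(),get_force())
w=move_gripper(0); print("w",get_gripper_width()*92,get_time())
servo_line([x,y,60],100)
print("force",get_force(),get_gripper_width()*92)
tn=np.radians(19.8)
servo_line([x,y,110],250)
servo_line([550,-85,90],250,rot(tn-np.pi/2))
print(get_gripper_width()*92, get_time())
servo_line([550,-85,34],150); 
g=servo_line([550,-85,22.5],25,guard=4); print(g,get_position(),get_force(),get_time())
E
python3 t3.py
```

```text
[569.34935738 197.89492111  27.85594486] [ 0.78724448 -0.15671851  0.19291466]
w 50.13294236741339 7.275
force [-1.3739626   0.1974138   9.83270925] 49.876267898474076
50.07169899464659 9.375
True [550.27664769 -85.06373965  23.97908617] [-0.1343705   0.83475872  4.04255021] 10.3417
```

```bash
cat > t4.py <<'E'
from h import *
import pickle
tn=np.radians(19.8)
P=get_position()
move_gripper(.75); print(get_gripper_width()*92,get_time())
servo_line([P[0],P[1],110],200)
servo_line([P[0],P[1],200],250,rot(tn)); hold(.15)
c=capture("wrist"); pickle.dump(c,open("body2.pkl","wb"))
def L(x,y,th):
    b=box(x,y,th,64,50,0,26); return [(b[4],b[5]),(b[5],b[7]),(b[7],b[6]),(b[6],b[4])]
p,s=fitlines(c,L,(550,-85,tn),(10,10,.1)); print(p,np.degrees(p[2]),s,get_time(),get_position(),P)
f=c["frame"][:,:,::-1].copy()
for A,B in L(*p):
    u=(proj(c,[A,B])+.5).astype(int); cv2.line(f,tuple(map(int,u[0])),tuple(map(int,u[1])),(0,0,255),1)
cv2.imwrite("pics/body2.png",f)
E
python3 t4.py
```

```text
68.35414973839048 10.9
[ 5.51159876e+02 -8.62785934e+01  3.45143737e-01] 19.77527944378672 117.38586441076669 13.4 [550.20172148 -85.04732941 199.79181807] [550.27664769 -85.06373965  23.97908617]
```

View pics/body2.png

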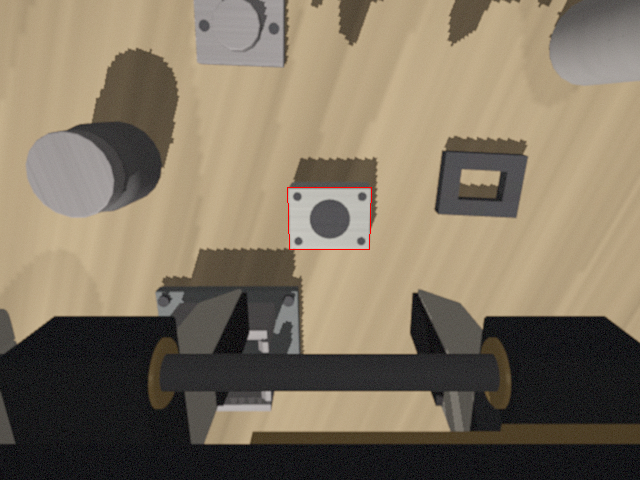

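```bash
cat > t5.py <<'E'
from h import *
import pickle
tn=np.radians(19.8); ex=np.array([np.cos(tn),np.sin(tn)]);ey=np.array([-ex[1],ex[0]])
move_gripper(1.0)
q=np.array([551.16,-86.28])-1.45*-ey*-1*-1 if 0 else np.array([551.16,-86.28])+1.45*ey
print(q)
servo_line([*q,60],220); servo_line([*q,21],60,guard=8)
move_gripper(0); print("w",get_gripper_width()*92,get_position(),get_time())
G=get_position()
move_gripper(1.0)
servo_line([*q,200],250); hold(.15)
c=capture("wrist"); pickle.dump(c,open("body3.pkl","wb"))
def L(x,y,th):
    b=box(x,y,th,64,50,0,26); return [(b[4],b[5]),(b[5],b[7]),(b[7],b[6]),(b[6],b[4])]
p,s=fitlines(c,L,(550,-85,tn),(10,10,.1)); print(p,np.degrees(p[2]),s,get_time(),get_position())
d=p[:2]-np.array(G[:2]); print("bias x',y'",d@ex,d@ey)
def S(x,y,th):
    b=box(x,y,th,64,50,0,14);r=box(x,y,th,36,24,0,14); return [(b[4],b[5]),(b[5],b[7]),(b[7],b[6]),(b[6],b[4]),(r[4],r[5]),(r[5],r[7]),(r[7],r[6]),(r[6],r[4])]
p2,s=fitlines(c,S,(655,-21,np.radians(17)),(10,10,.1)); print(p2,np.degrees(p2[2]),s)
f=c["frame"][:,:,::-1].copy()
for A,B in L(*p)+S(*p2):
    u=(proj(c,[A,B])+.5).astype(int); cv2.line(f,tuple(map(int,u[0])),tuple(map(int,u[1])),(0,0,255),1)
cv2.imwrite("pics/body3.png",f)
E
python3 t5.py
```

```text
[550.66883002 -84.91572289]
w 63.873820573685414 [550.72895429 -84.92854934  21.19017427] 16.15
[ 5.51398284e+02 -8.57611334e+01  3.45807997e-01] 19.8133387224127 116.67826826844632 17.8833 [550.03059859 -84.75902143 198.41895406]
bias x',y' 0.34773177735472677 -1.0100896966919661
[ 6.57560187e+02 -2.21749540e+01  2.98589277e-01] 17.107905390471032 97.17356472700456
```

View pics/body3.png

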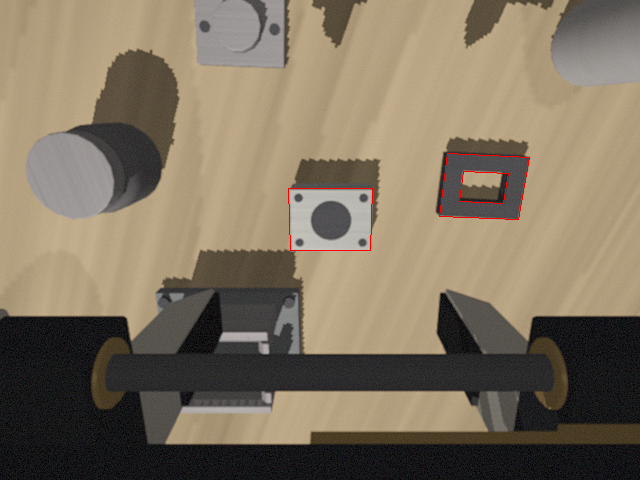

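```bash
cat > t6.py <<'E'
from h import *
tn=np.radians(19.8)
q=[550.7,-84.92];n=[506.0,-224.0]
servo_line([*q,60],220); servo_line([*q,21],60,guard=8)
move_gripper(0); print("w",get_gripper_width()*92,get_position(),get_time())
servo_line([*q,115],180)
servo_line([*n,115],200); servo_line([*n,88],80); hold(.1)
print(get_position(),get_force())
g=servo_line([*n,32],30,guard=8)
print(g,get_position(),get_force(),get_torque(),get_gripper_width()*92,get_time())
E
python3 t6.py
```

```text
w 63.680724745622456 [550.77792362 -84.92706996  21.18335616] 20.025
[ 506.38826316 -223.93836623   88.4024016 ] [-0.08731395  0.55375568 -1.27271788]
True [ 505.95389523 -223.9839418    33.15166801] [-0.51850854  0.30717893  4.64229508] [ 0.02186417 -0.1490455   0.04026206] 63.861786363046996 23.875
```

```bash
cat > t7.py <<'E'
from h import *
import pickle
n=[506.0,-224.0]
move_gripper(1.0); servo_line([*n,120],200)
a=np.radians(17.1)
movep([656.8,-21,200],rot(a)); hold(.2); c=capture("wrist"); pickle.dump(c,open("sp.pkl","wb"))
def S(x,y,th):
    b=box(x,y,th,64,50,0,14);r=box(x,y,th,36,24,0,14); return [(b[4],b[5]),(b[5],b[7]),(b[7],b[6]),(b[6],b[4]),(r[4],r[5]),(r[5],r[7]),(r[7],r[6]),(r[6],r[4])]
p2,s=fitlines(c,S,(655,-21,np.radians(17)),(10,10,.1)); print(p2,np.degrees(p2[2]),s,get_time(),get_position())
t=capture("top")
f=c["frame"][:,:,::-1].copy()
for A,B in S(*p2):
    u=(proj(c,[A,B])+.5).astype(int); cv2.line(f,tuple(map(int,u[0])),tuple(map(int,u[1])),(0,0,255),1)
cv2.imwrite("pics/sp.png",f)
g=cv2.resize(t["frame"][190:290,340:460,::-1],None,fx=5,fy=5,interpolation=cv2.INTER_CUBIC); cv2.imwrite("pics/topn.png",g)
E
python3 t7.py
```

```text
[ 6.57977551e+02 -2.21476567e+01  2.96448138e-01] 16.98522716933953 103.60443454233005 26.4167 [656.41535842 -22.35364241 199.72864009]
```

View pics/sp.png

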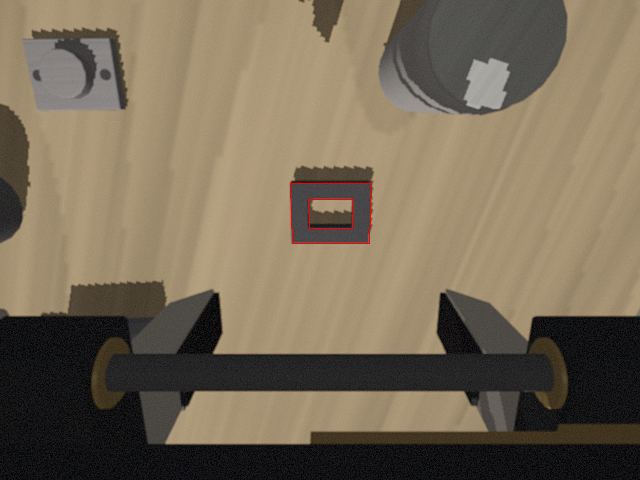

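View pics/topn.png

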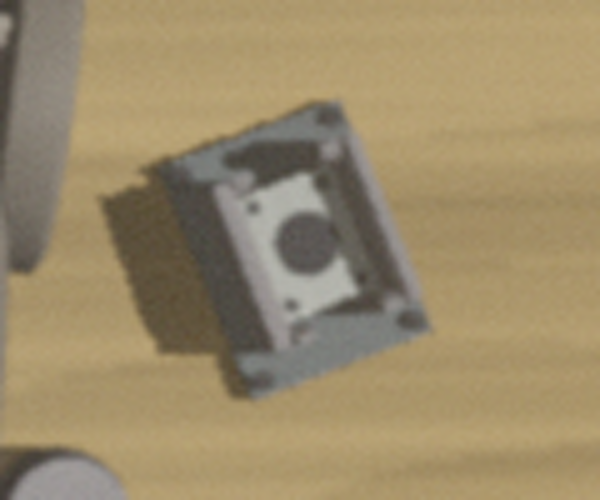

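```bash
cat > t8.py <<'E'
from h import *
tn=np.radians(19.8);a=np.radians(17.0)
q=[657.3,-21.1];n=[506.0,-224.0]
servo_line([*q,60],220,rot(a)); servo_line([*q,27],100); hold(.15); servo_line([*q,19],40,guard=8); hold(.1)
print(get_position())
move_gripper(0); G=get_position(); print("w",get_gripper_width()*92,G,get_time())
servo_line([*q,120],180)
print("w",get_gripper_width()*92)
servo_line([*n,120],250,rot(tn)); hold(.15); servo_line([*n,88],80); hold(.2)
print(get_position(),get_gripper_width()*92,get_time())
g=servo_line([*n,55.5],25,guard=8)
print(g,get_position(),get_force(),get_torque(),get_gripper_width()*92,get_time())
E
python3 t8.py
```

```text
[657.30379799 -21.09503701  18.93344904]
w 63.9977205182009 [657.22325454 -21.10422279  19.02766561] 28.9
w 63.63315492728936
[ 506.30255203 -224.18468765   88.55889552] 64.04845638238528 31.6667
True [ 505.89863791 -223.93524143   56.98314548] [-0.4680755  -0.00765374  5.05675855] [ 0.02916426 -0.02188467  0.03325012] 63.90210680986194 32.8167
```

```bash
cat > t9.py <<'E'
from h import *
import pickle
n=[506.0,-224.0]
move_gripper(1.0); servo_line([*n,125],200)
a=np.radians(17.3)
movep([444,22,200],rot(a)); hold(.25); c=capture("wrist"); pickle.dump(c,open("cv.pkl","wb"))
def S(x,y,th):
    b=box(x,y,th,64,50,0,10); return [(b[4],b[5]),(b[5],b[7]),(b[7],b[6]),(b[6],b[4])]
p2,s=fitlines(c,S,(444,22,a),(10,10,.1)); print(p2,np.degrees(p2[2]),s,get_time(),get_position())
for s in silhouettes("cover",c)[:1]: print(s["confidence"],fitbox(c,s["pixels"],p2,64,50,0,10))
t=capture("top")
f=c["frame"][:,:,::-1].copy()
for A,B in S(*p2):
    u=(proj(c,[A,B])+.5).astype(int); cv2.line(f,tuple(map(int,u[0])),tuple(map(int,u[1])),(0,0,255),1)
cv2.imwrite("pics/cv.png",f)
g=cv2.resize(t["frame"][190:290,340:460,::-1],None,fx=5,fy=5,interpolation=cv2.INTER_CUBIC); cv2.imwrite("pics/topn2.png",g)
E
python3 t9.py
```

```text
[4.42734639e+02 2.24662434e+01 3.13211111e-01] 17.94567473946846 84.26871189179852 35.3083 [444.16965375  21.33356675 199.62964398]
0.81 (np.float64(443.3629454175813), np.float64(22.373937023437197), np.float64(0.3139484329233605), np.float64(0.9829501420821494))
```

View pics/cv.png

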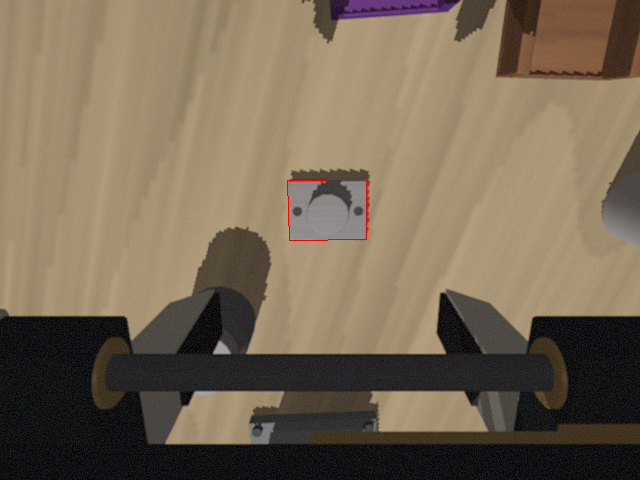

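View pics/topn2.png

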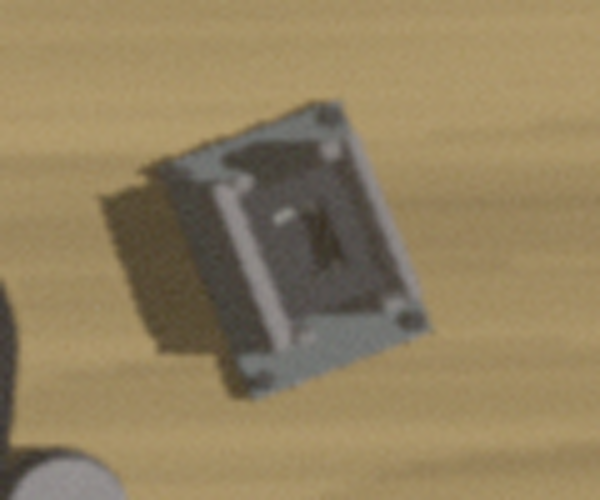

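```bash
cat > t10.py <<'E'
from h import *
tn=np.radians(19.8);a=np.radians(17.95)
q=[442.4,23.5];n=[506.0,-224.0]
servo_line([*q,60],200,rot(a)); servo_line([*q,27],100); hold(.15); servo_line([*q,18.5],40,guard=8); hold(.1)
print(get_position())
move_gripper(0); G=get_position(); print("w",get_gripper_width()*92,G,get_time())
servo_line([*q,120],180)
print("w",get_gripper_width()*92)
servo_line([*n,120],250,rot(tn)); hold(.15); servo_line([*n,92],80); hold(.2)
print(get_position(),get_gripper_width()*92,get_time())
g=servo_line([*n,69],25,guard=8)
print(g,get_position(),get_force(),get_torque(),get_gripper_width()*92,get_time())
E
python3 t10.py
```

```text
[442.34423665  23.49517092  18.41767011]
w 63.39650884705403 [442.38406423  23.49970591  18.53351828] 37.9167
w 63.3224092081515
[ 506.30024782 -224.16837167   92.52269193] 63.80969553656427 40.6583
True [ 505.77617858 -223.87365782   70.53397289] [-0.18389653  0.35612977  5.15968431] [ 0.04350553 -0.04576664  0.00483687] 63.81876131894352 41.4583
```

Contact came exactly at the expected 70.5. Next I release, back off and check.

```bash
cat > t11.py <<'E'
from h import *
tn=np.radians(19.8);n=[506.0,-224.0]
move_gripper(1.0); servo_line([*n,130],180); servo_line([*n,200],200); hold(.4)
c=capture("wrist");t=capture("top")
def S(x,y,th):
    b=box(x,y,th,64,50,52,62); return [(b[4],b[5]),(b[5],b[7]),(b[7],b[6]),(b[6],b[4])]
p,s=fitlines(c,S,(506.5,-225,tn),(6,6,.1)); print(p,np.degrees(p[2]),s)
from nestfit import lines
p3,s=fitlines(c,lines,(506.5,-225,tn),(6,6,.1)); print("nest",p3,s)
cv2.imwrite("pics/end.png",cv2.resize(c["frame"][120:300,220:440,::-1],None,fx=3.2,fy=3.2,interpolation=cv2.INTER_CUBIC))
cv2.imwrite("pics/endt.png",t["frame"][:,:,::-1]); print(get_time(),get_force())
E
python3 t11.py
```

```text
[ 5.06449082e+02 -2.24780604e+02  3.30247824e-01] 18.921806535390637 110.53381013496333
nest [ 5.07032907e+02 -2.26421209e+02  3.47445048e-01] 82.64237871487255
43.6167 [ 0.10717197 -0.27149945 -0.32406978]
```

View pics/end.png

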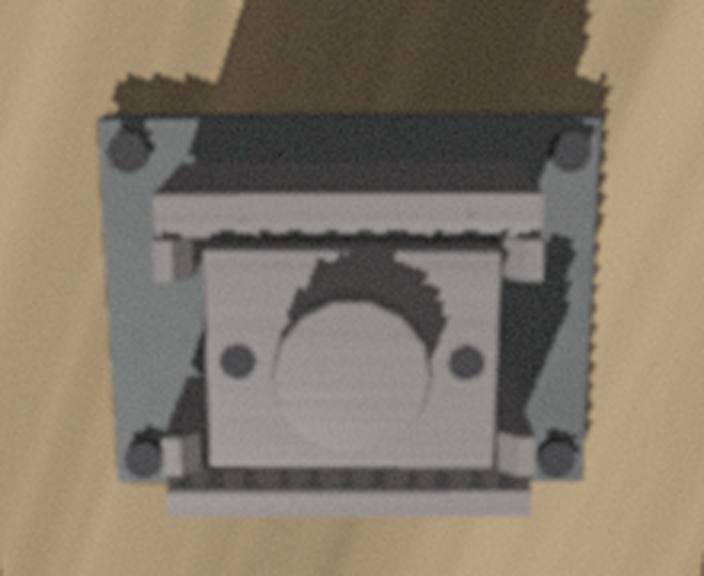

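View pics/endt.png

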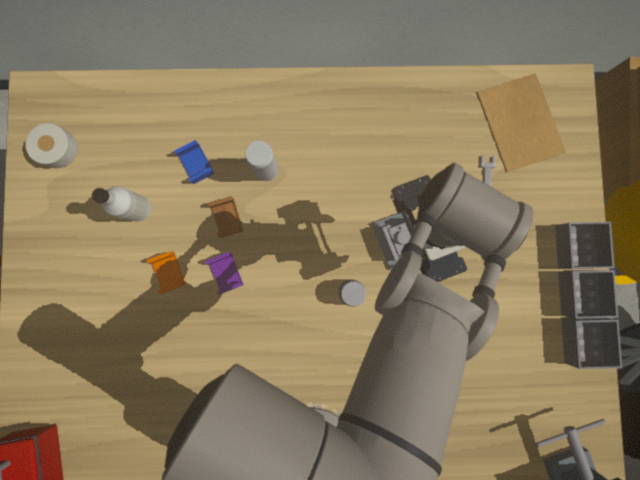

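```bash
python3 -c "
from station import *
job_done(); print(get_time())"
```

```text
the job is handed in; nothing more can be done
the job is handed in; nothing more can be done
```

The gearbox mount is built up in the nest and handed in: body, then spacer, then cover with its boss up. It took about 44 s of the 72 s, and `job_done` gives no verdict.

**What I did:** I took the body from the brown wooden cradle across y and set it down on the bench. I gripped it along its length there and opened again once, to measure the wrist camera's offset of about 1.2 mm. Then I regripped it and lowered it into the nest, followed by the spacer and the cover. Each part went in slowly, stopped on contact and was let go before the next.

**Last checks:**
- **Seating heights:** the three contacts came at tool heights of 33.15, 57.0 and 70.5 mm. The heights for fully home are 33.2, 57.0 and 70.5 mm.
- **Cover:** in the last close picture it sits boss up and centred between the walls. The edge fit puts it about 1.7 mm and 1° from the nest, within the 4 mm and 4° limits.
- **Disagreement:** that same picture placed the nest about 1.5 mm from my first fit. That is within the camera's accuracy.
- **Spacer and body:** after the cover went on they could no longer be seen. I had only checked them by eye in the top camera picture after each was placed.
- **Bystanders:** in the last top picture the can, tin and bottle show no movement. Most of the wrench was hidden behind the arm, and the arm never went near it.

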